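# Set the wind-up timer for the softening butter

### The job

The butter in the covered dish has to soften for 30 minutes. Take the salt shaker off the dish and stand it upright on the worktop or the chopping board, and put the wind-up timer from the row of jars in the middle of the dish's wooden lid, setting both down gently and without shifting anything else. Wind the timer clockwise all the way to its stop, so that its spring is fully tensioned, and then turn it back to 30 minutes.

Things in the scene. Friction and masses are not known exactly. Their poses are not given: they have to be found in the camera images.
- timer: Wind-up kitchen timer, 66 mm across, 57 mm high, 0.45 kg, loose, in one of four places in a row of jars. Its rubber foot stops it turning as a whole if pressed down a little. White lower half (up to 24 mm), turning domed dial above it (24 to 48 mm) with a white grip bar across the top, 46 mm long, 8 mm thick, standing at 45 to 57 mm, fit to lift the timer by. Origin: centre of the underside, z up.
- timer_dial (a joint): Dial angle (rad): 0 is run down; winding clockwise seen from above makes it grow, up to the stop at 5.76 (55 minutes). One minute is 6 degrees (0.1047), so 30 minutes is 3.14. The spring pulls back harder the more it is wound (0.015 to 0.03 N m), but the dial stays where it is left. It starts anywhere between 2 and 14 minutes.
- timer_bar (a point): Middle of the timer's grip bar, on the dial's axis, 51 mm above the timer's foot; x runs along the bar to the end with the short black line on top (which points to the long black mark on the lower half at 0), y across its 8 mm thickness; turns with the dial.
- butter_dish: White ceramic butter dish, 106 mm (its x) by 150 mm (its y), 56 mm high, heavy, does not move; closed by a flat wooden lid. Origin: centre of the underside on the worktop.
- lid_top (a point): Centre of the top face of the dish's flat wooden lid, 105 mm (x) by 149 mm (y), 66 mm above the worktop; axes as the dish.
- salt_shaker: Salt shaker, glass with a grey metal cap, round, 44 mm across up to 74 mm and 34 mm at the cap, 90 mm high, about 0.1 kg, loose; starts standing on the dish's lid. Origin: centre of the underside, z up.
- board: Wooden chopping board lying flat, 210 mm (x) by 300 mm (y), 22 mm thick, does not move. Origin: centre of the underside. It and the butter dish may have changed places.
- jam_jar: Jam jar in the row, 68 mm across, 84 mm high, loose, not to be shifted. Origin: centre of the underside.
- tin_tomato: Food tin in the row, 75 mm across, 110 mm high, loose, not to be shifted. Origin: centre of the underside.
- tumbler: Clear glass tumbler in the row, 76 mm across, 94 mm high, loose, not to be shifted. Origin: centre of the underside.
- tomato: Tomato lying on the chopping board, about 65 mm across and high, loose, not to be shifted. Origin: centre of the underside.
- peeler: Black vegetable peeler lying on the chopping board, 170 mm long (x), 25 mm wide, 18 mm high, loose, not to be shifted. Origin: centre of the underside.
- onion: Onion on the worktop at the right, about 63 mm across and high, loose, not to be shifted. Origin: centre of the underside.
Mind the look-alikes: they are no part of the job. Leave any turquoise look-alike of the timer alone. What is shaped like the salt_shaker but green is not meant.

How it is judged:
By the outcome, as a careful person would: the job done as asked, in the order asked, and still so for the second after the job is handed in, with the robot touching nothing.
It also fails if it takes over 72 s, if anything falls off the work surface, if the arm or the gripper's body presses on something with over 40 N, if the wrist force passes 120 N, or if a joint passes its speed limit or range.

### The arm

A 6-joint arm with a two-finger parallel gripper is mounted at the origin on a cart in front of the work surface, level with it; the furniture and walls round the work are solid. World frame = base frame: x ahead of the robot, y to its left, z up, the work surface at z = 0. Lengths are in m, angles in rad, forces in N, time in s.
With the tool pointing down it reaches from about 0.25 to 0.725 m from the base axis. Payload 4 kg.
Tool frame: the origin (TCP) lies at the very end of the fingers, on their centre line; the grasp point (between the pads) lies 19 mm behind it; z points along the fingers, y is the line along which they close (so a half turn about z gives the same grasp; the last joint's range is limited). The gripper opens to 85 mm and grips with 20 to 120 N. Pads are 22 mm wide; open, the fingers measure 114 mm over their backs; the gripper's body (76 mm by 85 mm) begins 54 mm behind the grasp point. The pads swing forward as they close: fully open they stand 13 mm farther back than shut.
Start: joints at [1.319, 0.241, 0.005, 1.335, 0, 1.571], TCP at [0.125, 0.484, 0.231] pointing down, gripper open.
Joint ranges: [-2.72, 2.72], [-1.05, 1.87], [-1.09, 1.28], [-1.99, 2.15], [-1.42, 1.44], [-3.14, 3.14]. Speed limits (rad/s): [2.79, 2.79, 3.14, 3.14, 3.14, 3.14].

### API

Orientations are given as a unit quaternion [x, y, z, w].
In Python, from workcell import * gives the robot as it stands. The module is installed in compiled form; this text tells all that it offers.
- The arm moves only by the tool send_rows, never from a script. Its argument "steps" is text: rows parted by semicolons, each of 7 numbers parted by spaces: the opening, from -1 (shut) to 1 (fully open), then the shift along the world's x, y, z in m, then the turn, a rotation vector about the world's x, y, z in rad. A call has exactly 5 rows; each row shifts and turns the commanded pose from where the row before left it; what a row does not reach is not made up. A row lasts 1/12 s, in which the tool goes at most 41.7 mm and 7.16 degrees, less where a joint would pass 70% of its speed; a pose out of reach is approached as far as the arm can. A call is refused whole if a number of a shift passes 0.0417 or a number of a turn 0.125, either way. A call with a gripper value outside its range is refused whole. The fingers move at their own pace and stop on an object; the grip force is fixed at half the most. Time passes only in rows, so rows that do not move let the fingers close, or fill a call up. It gives the time, the measured TCP pose, the force, the opening and the grip force at its end, in the units of the state.
- get_obs(): the state, without advancing time (a new reading comes with each control period).
- camera(name): name is "scene" or "top"; returns a dict with "frame" (400x640x3 uint8, red, green, blue), "range_z" (400x640 float32, m along the optical axis (not along the pixel's ray), 0 where there is no reading), "camera_matrix" (3x3 intrinsics, pixels), "k1" (the pictures are not rectified: a ray, as slopes to the right and down, at radius r is drawn at 1 + k1 r^2 times it, then the intrinsics apply), "extrinsics" (4x4, takes a point from world to camera coordinates). Camera axes: x right, y down, z forward; pixel columns grow to the right and rows downward; lengths in m; the calibration is good to about 2 mm. A picture is of the moment at which its call begins.
- job_done(): hands the job in; it is judged then, once.
The state is a dict: "clock": time; "joint_pos": joint angles; "joint_vel": joint speeds; "tau": joint torques, N m; "eef_pos": TCP position; "tool_rot": TCP orientation; "ft_force": force on the tool from outside, world axes, zero at the start; "ft_torque": the same for the moment, N m; "grip_width": finger opening in m; "grasp_force": force on a finger pad.
Only numpy, scipy, OpenCV 4.12 (cv2) and the standard library are available. Lean on these libraries where they do the work, as an engineer would, in place of code of your own. Each camera call takes 0.05 s, during which the arm holds its last target. There are 200 camera calls.

## Working session

There is one attempt and no reset: what is moved stays moved. The work goes in short steps, Python scripts to look and compute and a tool call to move; the robot and the scene stay as the last step left them, time stands still between calls to the robot, and variables do not carry over. Pictures are saved under pics/ and viewed, at most 10 in all, crops included, and the job is handed in when it is done.

Besides the shell and the picture viewer there is one more tool, called after ">>>" as name(argument=value, ...) on one line, values as JSON. send_rows: Moves the arm, as the interface text tells. Its arguments: {"type":"object","properties":{"steps":{"type":"string"}},"required":["steps"]}

```bash
mkdir -p pics; cat > h.py <<'E'
from workcell import *
import numpy as np, cv2
def unproj(c,u,v):
    K=c["camera_matrix"];d=np.array([(u-K[0,2])/K[0,0],(v-K[1,2])/K[1,1]]);s=d.copy()
    for _ in range(20): s=d/(1+c["k1"]*(s@s))
    return s
def ray(c,u,v):
    E=np.array(c["extrinsics"]);s=unproj(c,u,v);R=E[:3,:3]
    return -R.T@E[:3,3], R.T@np.array([s[0],s[1],1])
def onz(c,u,v,z):
    o,d=ray(c,u,v); return o+d*(z-o[2])/d[2]
def cloud(c):
    Z=c["range_z"];h,w=Z.shape;K=c["camera_matrix"]
    uu,vv=np.meshgrid(np.arange(w),np.arange(h))
    d=np.stack([(uu-K[0,2])/K[0,0],(vv-K[1,2])/K[1,1]],-1);s=d.copy()
    for _ in range(20): s=d/(1+c["k1"]*(s**2).sum(-1,keepdims=True))
    P=np.concatenate([s*Z[...,None],Z[...,None]],-1);E=np.array(c["extrinsics"])
    W=(P-E[:3,3])@E[:3,:3]; W[Z==0]=np.nan
    return W
E
python3 - <<'E'
from h import *
for n in("top","scene"):
    c=camera(n); cv2.imwrite(f"pics/{n}0.png",c["frame"][...,::-1]); np.save(n+"0.npy",c,allow_pickle=True)
    o,d=ray(c,320,200);print(n,o,d,c["k1"],c["camera_matrix"][0,0])
print(get_obs())
E
```

```text
top [0.36465103 0.00415516 1.10661567] [ 0.11575496 -0.0058895  -0.99334191] -0.008408385214851431 411.5048770496501
scene [-0.14810146 -0.80236899  1.0469791 ] [ 0.44715985  0.56179041 -0.69617766] 0.02088677373239612 497.8001133849246
{'clock': 0.1, 'joint_pos': array([ 1.31901603e+00,  2.41364858e-01,  3.85776374e-03,  1.33519079e+00,
       -2.22721680e-05,  1.57079819e+00]), 'joint_vel': array([-0.00042505, -0.00191732,  0.00266298,  0.00150108, -0.0015576 ,
        0.00087831]), 'tau': array([-3.34653862e-05, -3.73138475e+01,  2.53010434e+01,  1.08516309e-02,
       -3.62546234e-05, -2.25681170e-06]), 'eef_pos': array([0.12443058, 0.48368841, 0.23048792]), 'tool_rot': array([ 1.25558745e-01,  9.92085731e-01, -9.44651358e-04, -1.08328743e-04]), 'ft_force': array([0.8271372 , 0.7369027 , 0.26577613]), 'ft_torque': array([-0.02862792, -0.00673422, -0.00701849]), 'grasp_force': 0.0, 'grip_width': 0.08547366879473577}
```

View pics/top0.png

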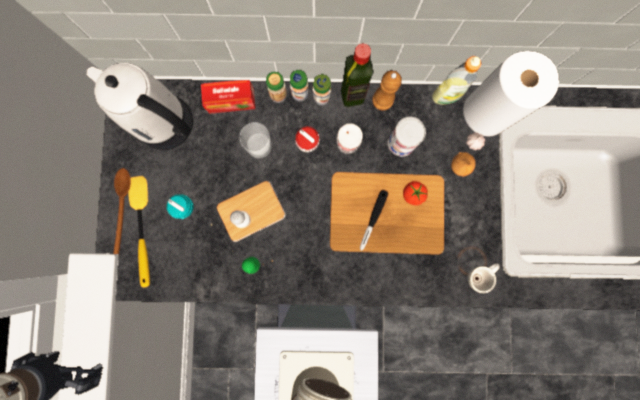

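View pics/scene0.png

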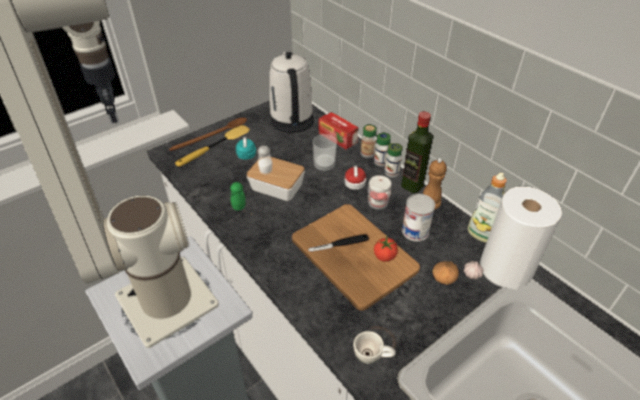

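The top view shows the red timer at (307,139), between the tumbler (255,140) and the jam jar (349,138). The dish lid is at (251,211) with the shaker at (240,218). The turquoise look-alike is at (180,207), the green one at (250,267), and the board at (388,212). The scene view agrees: timer at (355,178), dish at (276,176).

```bash
python3 - <<'E'
from h import *
c=np.load("top0.npy",allow_pickle=True).item(); s=np.load("scene0.npy",allow_pickle=True).item()
f=c["frame"];W=cloud(c);np.set_printoptions(precision=4,suppress=True)
hsv=cv2.cvtColor(f,cv2.COLOR_RGB2HSV)
# heights near objects
for n,(u,v) in dict(timer=(307,139),shaker=(240,218),lid=(262,205),tumbler=(255,140),jam=(349,138),tin=(407,136),board=(350,230),green=(250,267),turq=(180,207),tom=(416,193),counter=(300,250)).items():
    print(n,W[v,u])
# timer: red dial
m=((hsv[...,0]<8)|(hsv[...,0]>172))&(hsv[...,1]>120)
t=np.zeros_like(m);t[120:160,290:325]=m[120:160,290:325]
k=cv2.convexHull(np.argwhere(t)[:,::-1].astype(np.int32));(u,v),r=cv2.minEnclosingCircle(k)
print("dial",u,v,r,[onz(c,u,v,z) for z in(.03,.04)])
# bar white pixels inside
g=np.zeros(m.shape,np.uint8);cv2.circle(g,(int(round(u)),int(round(v))),int(r-1),1,-1)
b=(g>0)&(hsv[...,1]<110)&(hsv[...,2]>120)
P=np.array([onz(c,x,y,.057)for y,x in np.argwhere(b)]);mu=P.mean(0);e=np.linalg.svd((P-mu)[:,:2])
print("bar",mu,e[2][0],np.degrees(np.arctan2(e[2][0][1],e[2][0][0])),np.ptp((P-mu)[:,:2]@e[2][0]))
# lid
q=(hsv[...,0]>8)&(hsv[...,0]<25)&(hsv[...,1]>70)&(hsv[...,2]>120);t=np.zeros(m.shape,np.uint8);t[170:250,205:300]=q[170:250,205:300]
n,l,st,ce=cv2.connectedComponentsWithStats(t);i=1+np.argmax(st[1:,4]);k=np.argwhere(l==i)[:,::-1]
bx=cv2.boxPoints(cv2.minAreaRect(k.astype(np.float32)));Q=np.array([onz(c,*p,.066)for p in bx]);print("lid",Q[:,:2],Q.mean(0),np.linalg.norm(Q-np.roll(Q,1,0),axis=1))
# shaker by depth
a=(W[...,2]>.08)&(W[...,2]<.2);a[:180]=0;a[240:]=0;a[:,:215]=0;a[:,280:]=0
p=W[a];print("shk",len(p),p[:,2].max(),np.nanmedian(p[p[:,2]>.14],0),p.min(0),p.max(0))
def crop(im,x0,x1,y0,y1,k): return cv2.resize(im[y0:y1,x0:x1,::-1],None,fx=k,fy=k,interpolation=cv2.INTER_CUBIC)
A=crop(f,285,335,115,165,8);B=crop(s["frame"],330,380,150,200,8)
C=crop(f,210,310,180,230,4)
D=crop(s["frame"],230,330,140,190,4)
cv2.imwrite("pics/c1.png",np.vstack([np.hstack([A,B]),np.hstack([C,D])]))
E
```

```text
timer [0.6494 0.035  0.0459]
shaker [0.4302 0.1833 0.1536]
lid [0.4705 0.1453 0.0645]
tumbler [0.6528 0.1771 0.013 ]
jam [ 0.6439 -0.0728  0.0839]
tin [ 0.6455 -0.2153  0.1074]
board [ 0.413  -0.0827  0.0223]
green [0.315  0.1664 0.089 ]
turq [0.462  0.3558 0.0584]
tom [ 0.5077 -0.2454  0.0718]
counter [ 0.3581  0.0487 -0.0016]
dial 306.72222900390625 137.44444274902344 11.825078010559082 [array([0.658 , 0.0363, 0.03  ]), array([0.6552, 0.036 , 0.04  ])]
bar [0.6549 0.0358 0.057 ] [-0.6311 -0.7757] -129.1311198830908 0.04692329902051633
lid [[0.4675 0.2681]
 [0.5395 0.1331]
 [0.443  0.0819]
 [0.3723 0.216 ]] [0.4556 0.1747 0.066 ] [0.1085 0.153  0.1093 0.1516]
shk 294 0.16038694236702675 [0.4329 0.1905 0.1523] [0.4119 0.1695 0.081 ] [0.4538 0.2083 0.1604]
```

View pics/c1.png

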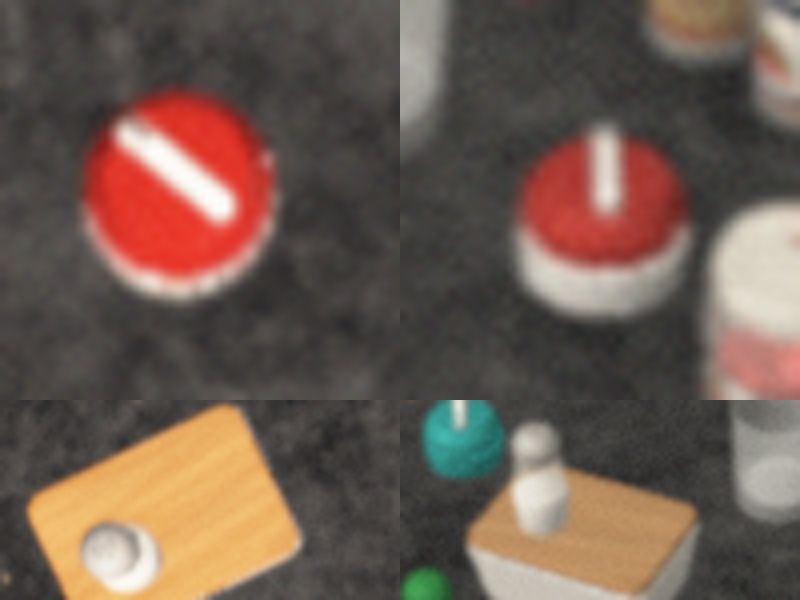

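The black line is at the bar's upper-left end in the top crop (135,125), so the bar's x axis points at about 51° in the world. The timer is at (0.655, 0.036), the lid centre at (0.456, 0.175) and the shaker at (0.433, 0.190). I'll go to the shaker first.

>>> send_rows(steps="1 0.029 -0.0275 0 0 0 0;1 0.029 -0.0275 0 0 0 0;1 0.029 -0.0275 0 0 0 0;1 0.029 -0.0275 0 0 0 0;1 0.029 -0.0275 0 0 0 0")

```text
clock: 0.52
eef_pos: [0.2702, 0.3451, 0.2309]
tool_rot: [0.125, 0.992, -0.0, -0.0]
ft_force: [1.1, 1.3, -0.2]
grip_width: 0.0856
grasp_force: 0.0
```

>>> send_rows(steps="1 0.029 -0.0275 0 0 0 0;1 0.029 -0.0275 0 0 0 0;1 0.029 -0.0275 0 0 0 0;1 0.029 -0.0275 0 0 0 0;1 0.029 -0.0275 0 0 0 0")

```text
clock: 0.93
eef_pos: [0.4154, 0.2074, 0.2311]
tool_rot: [0.126, 0.992, -0.0, -0.0]
ft_force: [0.1, -0.2, 0.2]
grip_width: 0.0853
grasp_force: 0.0
```

>>> send_rows(steps="1 0.019 -0.019 0 0 0 0;1 0 0 0 0 0 0;1 0 0 0 0 0 0;1 0 0 0 0 0 0;1 0 0 0 0 0 0")

```text
clock: 1.35
eef_pos: [0.4327, 0.1908, 0.231]
tool_rot: [0.125, 0.992, -0.0, -0.0]
ft_force: [-0.4, -0.5, 0.7]
grip_width: 0.0853
grasp_force: 0.0
```

>>> send_rows(steps="1 0 0 -0.03 0 0 0;1 0 0 -0.03 0 0 0;1 0 0 -0.03 0 0 0;1 0 0 -0.03 0 0 0;1 0 0 -0.009 0 0 0")

```text
clock: 1.77
eef_pos: [0.4296, 0.1901, 0.0984]
tool_rot: [0.124, 0.992, -0.002, -0.003]
ft_force: [-1.3, -1.4, 0.5]
grip_width: 0.0854
grasp_force: 0.0
```

>>> send_rows(steps="-1 0 0 0 0 0 0;-1 0 0 0 0 0 0;-1 0 0 0 0 0 0;-1 0 0 0 0 0 0;-1 0 0 0 0 0 0")

```text
clock: 2.18
eef_pos: [0.4354, 0.1913, 0.1049]
tool_rot: [0.125, 0.992, 0.001, 0.002]
ft_force: [-1.7, -0.1, 5.9]
grip_width: 0.0361
grasp_force: 58.9
```

>>> send_rows(steps="-1 0 0 0 0 0 0;-1 0 0 0 0 0 0;-1 0 0 0 0 0 0;-1 0 0 0 0 0 0;-1 0 0 0 0 0 0")

```text
clock: 2.6
eef_pos: [0.4353, 0.1913, 0.1049]
tool_rot: [0.126, 0.992, 0.002, 0.002]
ft_force: [-0.2, 0.6, 4.1]
grip_width: 0.0356
grasp_force: 58.9
```

```bash
python3 - <<'E'
from h import *
s=camera("scene");c=camera("top")
cv2.imwrite("pics/g1.png",np.hstack([cv2.resize(s["frame"][80:220,200:340,::-1],None,fx=2.8,fy=2.8),cv2.resize(c["frame"][140:280,180:320,::-1],None,fx=2.8,fy=2.8)]))
print(get_obs()["ft_force"],get_obs()["eef_pos"])
E
```

```text
[-0.91252742  0.99274469  4.75472232] [0.43530457 0.19125395 0.10491719]
```

View pics/g1.png

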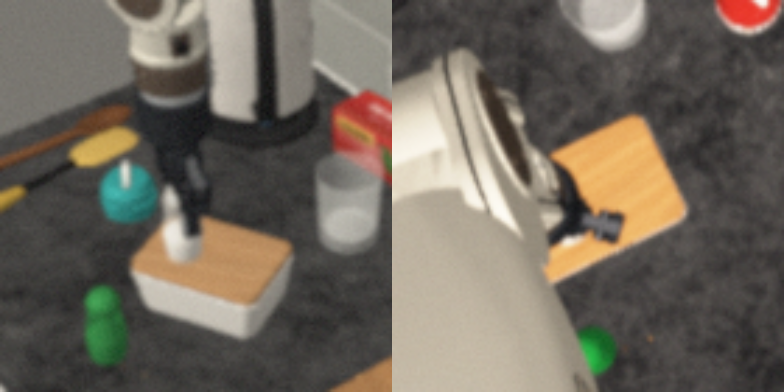

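The scene crop shows the fingers round the upper part of the shaker at about (180,225), and it stands upright. Next I lift it and carry it to the free worktop near (0.36, 0.03).

>>> send_rows(steps="-1 0 0 0.006 0 0 0;-1 0 0 0.012 0 0 0;-1 0 0 0.02 0 0 0;-1 0 0 0.016 0 0 0;-1 0 0 0.006 0 0 0")

```text
clock: 3.12
eef_pos: [0.4352, 0.1909, 0.1656]
tool_rot: [0.126, 0.992, 0.001, 0.002]
ft_force: [0.6, -0.2, -0.7]
grip_width: 0.0359
grasp_force: 59.4
```

>>> send_rows(steps="-1 -0.008 -0.016 0 0 0 0;-1 -0.016 -0.036 0 0 0 0;-1 -0.016 -0.036 0 0 0 0;-1 -0.016 -0.036 0 0 0 0;-1 -0.008 -0.018 0 0 0 0")

```text
clock: 3.53
eef_pos: [0.3668, 0.0456, 0.1621]
tool_rot: [0.126, 0.992, -0.001, -0.001]
ft_force: [-0.1, -1.3, -1.8]
grip_width: 0.0357
grasp_force: 59.5
```

>>> send_rows(steps="-1 -0.009 -0.019 0 0 0 0;-1 0 0 -0.02 0 0 0;-1 0 0 -0.03 0 0 0;-1 0 0 -0.03 0 0 0;-1 0 0 -0.02 0 0 0")

```text
clock: 3.95
eef_pos: [0.3595, 0.0288, 0.0608]
tool_rot: [0.126, 0.992, -0.0, -0.0]
ft_force: [-1.0, -0.1, -1.8]
grip_width: 0.0356
grasp_force: 59.5
```

>>> send_rows(steps="-1 0 0 -0.01 0 0 0;-1 0 0 0 0 0 0;-1 0 0 0 0 0 0;-1 0 0 0 0 0 0;-1 0 0 0 0 0 0")

```text
clock: 4.37
eef_pos: [0.3618, 0.0293, 0.0534]
tool_rot: [0.126, 0.992, 0.0, 0.001]
ft_force: [0.2, 0.9, -1.7]
grip_width: 0.0357
grasp_force: 59.5
```

>>> send_rows(steps="-1 0 0 -0.004 0 0 0;-1 0 0 -0.004 0 0 0;-1 0 0 -0.002 0 0 0;-1 0 0 -0.001 0 0 0;-1 0 0 0 0 0 0")

```text
clock: 4.78
eef_pos: [0.3602, 0.0292, 0.041]
tool_rot: [0.126, 0.992, -0.0, -0.0]
ft_force: [-0.5, 0.1, -0.4]
grip_width: 0.036
grasp_force: 59.5
```

>>> send_rows(steps="-1 0 0 -0.001 0 0 0;-1 0 0 -0.001 0 0 0;-1 0 0 0 0 0 0;-1 0 0 0 0 0 0;-1 0 0 0 0 0 0")

```text
clock: 5.2
eef_pos: [0.3606, 0.0292, 0.0393]
tool_rot: [0.126, 0.992, -0.0, 0.0]
ft_force: [0.5, 1.0, -1.3]
grip_width: 0.0355
grasp_force: 59.5
```

>>> send_rows(steps="-1 0 0 -0.001 0 0 0;-1 0 0 -0.001 0 0 0;-1 0 0 0 0 0 0;-1 0 0 0 0 0 0;-1 0 0 0 0 0 0")

```text
clock: 5.62
eef_pos: [0.3616, 0.0291, 0.0388]
tool_rot: [0.126, 0.992, -0.0, 0.001]
ft_force: [-3.6, -0.7, 15.8]
grip_width: 0.0357
grasp_force: 62.0
```

```bash
python3 - <<'E'
from h import *
o=get_obs();print(o["ft_force"],o["ft_torque"],o["eef_pos"],o["joint_pos"])
E
```

```text
[-3.62454708 -0.70463574 15.84217984] [-0.18650901  0.84719558  0.01501106] [0.36157204 0.02911654 0.03882991] [ 8.07954959e-02  1.83935757e-01 -6.40609010e-01  7.43965741e-01
 -5.27403792e-04  3.32668998e-01]
```

>>> send_rows(steps="-1 0 0 0.001 0 0 0;-1 0 0 0 0 0 0;0.1 0 0 0 0 0 0;0.6 0 0 0 0 0 0;0.6 0 0 0 0 0 0")

```text
clock: 6.03
eef_pos: [0.3604, 0.0292, 0.0381]
tool_rot: [0.126, 0.992, -0.0, -0.0]
ft_force: [-0.1, -0.6, -0.6]
grip_width: 0.0679
grasp_force: 0.0
```

>>> send_rows(steps="0.6 0 0 0 0 0 0;0.6 0 0 0.015 0 0 0;0.6 0 0 0.035 0 0 0;0.6 0 0 0.04 0 0 0;0.6 0 0 0.04 0 0 0")

```text
clock: 6.45
eef_pos: [0.3594, 0.0291, 0.1692]
tool_rot: [0.126, 0.992, -0.0, -0.001]
ft_force: [1.2, 0.2, -1.0]
grip_width: 0.0686
grasp_force: 0.0
```

>>> send_rows(steps="0.2 0.0296 0.0007 0 0 0 0.1141;-0.4 0.0296 0.0007 0 0 0 0.1141;-0.4 0.0296 0.0007 0 0 0 0.1141;-0.4 0.0296 0.0007 0 0 0 0.1141;-0.4 0.0296 0.0007 0 0 0 0.1141")

```text
clock: 6.87
eef_pos: [0.5098, 0.0328, 0.1681]
tool_rot: [-0.161, 0.987, 0.0, -0.0]
ft_force: [-0.1, 0.1, -0.0]
grip_width: 0.0258
grasp_force: 0.0
```

>>> send_rows(steps="-0.4 0.0296 0.0007 0 0 0 0.1141;-0.4 0.0296 0.0007 0 0 0 0.1141;-0.4 0.0296 0.0007 0 0 0 0.1141;-0.4 0.0296 0.0007 0 0 0 0.1141;-0.4 0.0296 0.0007 0 0 0 0.1141")

```text
clock: 7.28
eef_pos: [0.6576, 0.0362, 0.1674]
tool_rot: [-0.433, 0.902, 0.0, -0.001]
ft_force: [0.7, 0.2, 1.1]
grip_width: 0.0256
grasp_force: 0.0
```

```bash
python3 - <<'E'
from h import *
np.set_printoptions(precision=4,suppress=True)
s=np.load("scene0.npy",allow_pickle=True).item();c=np.load("top0.npy",allow_pickle=True).item()
for n,q,box in(("scene",s,(340,372,160,195)),("top",c,(292,322,122,158))):
    x0,x1,y0,y1=box;hsv=cv2.cvtColor(q["frame"],cv2.COLOR_RGB2HSV)
    m=((hsv[...,0]<10)|(hsv[...,0]>170))&(hsv[...,1]>130);t=np.zeros(m.shape,np.uint8);t[y0:y1,x0:x1]=m[y0:y1,x0:x1]
    hull=cv2.convexHull(np.argwhere(t)[:,::-1].astype(np.int32));g=np.zeros(m.shape,np.uint8);cv2.fillConvexPoly(g,hull,1)
    if n=="scene": g[155:172,350:361]=1
    sat=hsv[...,1].astype(float);w=np.clip((150-sat)/100,0,1)*(g>0)*(hsv[...,2]>140)
    yx=np.argwhere(w>.3);ww=w[w>.3];P=np.array([onz(q,x,y,.056)for y,x in yx])
    mu=(P*ww[:,None]).sum(0)/ww.sum();D=(P-mu)[:,:2];e=np.linalg.svd(D*ww[:,None]**.5,full_matrices=False)[2][0]
    pr=D@e;print(n,mu,np.degrees(np.arctan2(e[1],e[0])),pr.min(),pr.max(),mu[:2]+e*(pr.min()+pr.max())/2)
    if n=="top":
        (a,b),r=cv2.minEnclosingCircle(hull);print(onz(q,a,b,.038))
    else:
        # extents of the dial circle
        for z in(.036,): 
            H=np.array([onz(q,*p[0],z)for p in hull]);print("dial hull",H.min(0),H.max(0),H.min(0)/2+H.max(0)/2)
f=camera("top");cv2.imwrite("pics/t2.png",cv2.resize(f["frame"][100:300,180:460,::-1],None,fx=2.8,fy=2.8))
o=get_obs();print(o["eef_pos"],o["tool_rot"],o["joint_pos"])
E
```

```text
scene [0.6515 0.0301 0.056 ] -129.58297361187178 -0.023480133327555257 0.05040301005122471 [0.6429 0.0197]
dial hull [0.6219 0.0027 0.036 ] [0.691  0.0698 0.036 ] [0.6565 0.0362 0.036 ]
top [0.6549 0.0356 0.056 ] -129.099045686864 -0.023969519640106348 0.03132763066065948 [0.6526 0.0328]
[0.6555 0.0361 0.038 ]
[0.6628 0.0363 0.1653] [-0.4343  0.9008 -0.0005  0.0011] [ 0.0548  0.6012  0.382   1.3491 -0.0001 -0.8437]
```

View pics/t2.png

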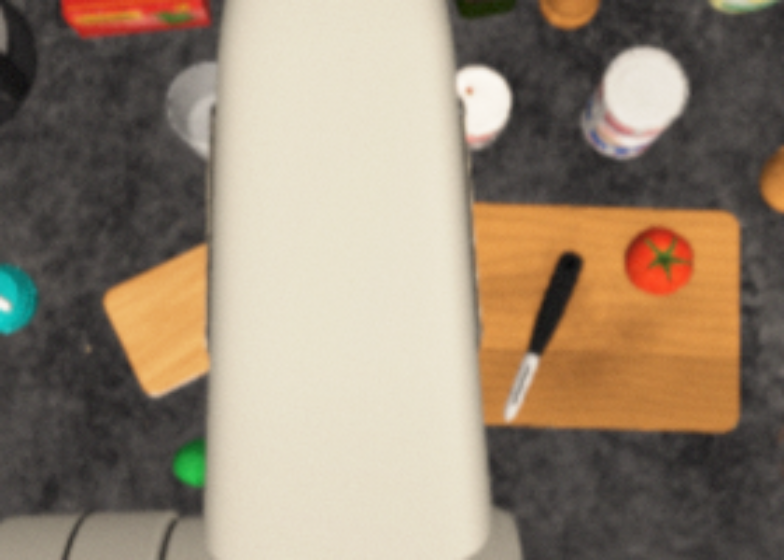

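The view is mostly covered by the arm. The tin, jam jar, tomato and peeler are unmoved, and both cameras put the bar at about (0.655, 0.036) at 51°.

>>> send_rows(steps="-0.4 0 0 0 0 0 0;-0.4 0 0 -0.02 0 0 0;-0.4 0 0 -0.035 0 0 0;-0.4 0 0 -0.03 0 0 0;-0.4 0 0 -0.02 0 0 0")

```text
clock: 7.75
eef_pos: [0.6535, 0.0361, 0.0601]
tool_rot: [-0.43, 0.903, 0.001, -0.002]
ft_force: [-0.5, 0.1, -0.4]
grip_width: 0.0257
grasp_force: 0.0
```

>>> send_rows(steps="-0.4 0 0 -0.006 0 0 0;-0.4 0 0 -0.003 0 0 0;-0.4 0 0 0 0 0 0;-0.4 0 0 0 0 0 0;-0.4 0 0 0 0 0 0")

```text
clock: 8.17
eef_pos: [0.658, 0.0363, 0.0567]
tool_rot: [-0.43, 0.903, -0.001, 0.002]
ft_force: [0.8, 0.1, 0.0]
grip_width: 0.0257
grasp_force: 0.0
```

>>> send_rows(steps="-0.4 0 0 -0.002 0 0 0;-0.4 0 0 -0.002 0 0 0;-0.4 0 0 -0.001 0 0 0;-0.4 0 0 0 0 0 0;-0.4 0 0 0 0 0 0")

```text
clock: 8.58
eef_pos: [0.6565, 0.0362, 0.0492]
tool_rot: [-0.43, 0.903, 0.0, -0.0]
ft_force: [0.7, 0.0, -0.3]
grip_width: 0.0259
grasp_force: 0.0
```

>>> send_rows(steps="-0.4 0 0 0 0 0 0;-0.4 0 0 0 0 0 0;-0.4 0 0 0 0 0 0;-0.4 0 0 0 0 0 0;-0.4 0 0 0 0 0 0")

```text
clock: 9.0
eef_pos: [0.6566, 0.0362, 0.0493]
tool_rot: [-0.43, 0.903, -0.0, 0.0]
ft_force: [0.0, 0.8, 0.2]
grip_width: 0.0258
grasp_force: 0.0
```

>>> send_rows(steps="-0.4 -0.0012 0 0 0 0 0;-0.6 0 0 0 0 0 0;-1 0 0 0 0 0 0;-1 0 0 0 0 0 0;-1 0 0 0 0 0 0")

```text
clock: 9.42
eef_pos: [0.6552, 0.0363, 0.0495]
tool_rot: [-0.43, 0.903, 0.0, -0.0]
ft_force: [-0.6, -0.0, 2.3]
grip_width: 0.006
grasp_force: 60.0
```

>>> send_rows(steps="-1 0 0 0 0 0 0;-1 0 0 0 0 0 0;-1 0 0 0 0 0 0;-1 0 0 0 0 0 0;-1 0 0 0 0 0 0")

```text
clock: 9.83
eef_pos: [0.6552, 0.0363, 0.0495]
tool_rot: [-0.43, 0.903, 0.0, -0.0]
ft_force: [-1.4, 0.3, 2.9]
grip_width: 0.0057
grasp_force: 60.1
```

>>> send_rows(steps="-1 0 0 0.004 0 0 0;-1 0 0 0.008 0 0 0;-1 0 0 0.012 0 0 0;-1 0 0 0.01 0 0 0;-1 0 0 0.006 0 0 0")

```text
clock: 10.25
eef_pos: [0.6561, 0.0362, 0.0906]
tool_rot: [-0.43, 0.903, -0.0, 0.001]
ft_force: [0.8, 0.2, -3.7]
grip_width: 0.0057
grasp_force: 59.2
```

>>> send_rows(steps="-1 0 0 0.01 0 0 0;-1 0 0 0.02 0 0 0;-1 0 0 0.02 0 0 0;-1 0 0 0.02 0 0 0;-1 0 0 0.01 0 0 0")

```text
clock: 10.67
eef_pos: [0.6566, 0.0363, 0.1727]
tool_rot: [-0.43, 0.903, -0.001, 0.002]
ft_force: [1.1, 0.1, -3.1]
grip_width: 0.006
grasp_force: 59.2
```

>>> send_rows(steps="-1 -0.01 0.0069 0 0 0 0.06;-1 -0.01 0.0069 0 0 0 0.12;-1 -0.01 0.0069 0 0 0 0.12;-1 -0.01 0.0069 0 0 0 0.12;-1 -0.01 0.0069 0 0 0 0.12")

```text
clock: 11.08
eef_pos: [0.6046, 0.0709, 0.169]
tool_rot: [-0.658, 0.753, 0.0, -0.0]
ft_force: [-0.7, -0.7, -4.4]
grip_width: 0.0056
grasp_force: 59.2
```

>>> send_rows(steps="-1 -0.01 0.0069 0 0 0 0.12;-1 -0.01 0.0069 0 0 0 0.12;-1 -0.01 0.0069 0 0 0 0.12;-1 -0.01 0.0069 0 0 0 0.12;-1 -0.01 0.0069 0 0 0 0.12")

```text
clock: 11.5
eef_pos: [0.5546, 0.1055, 0.1692]
tool_rot: [0.851, -0.525, -0.0, 0.0]
ft_force: [0.3, -0.3, -4.0]
grip_width: 0.0054
grasp_force: 59.2
```

>>> send_rows(steps="-1 -0.01 0.0069 0 0 0 0.12;-1 -0.01 0.0069 0 0 0 0.12;-1 -0.01 0.0069 0 0 0 0.12;-1 -0.01 0.0069 0 0 0 0.12;-1 -0.01 0.0069 0 0 0 0.12")

```text
clock: 11.92
eef_pos: [0.5046, 0.1399, 0.1693]
tool_rot: [0.968, -0.251, -0.0, 0.0]
ft_force: [0.9, 0.5, -4.5]
grip_width: 0.0058
grasp_force: 59.2
```

>>> send_rows(steps="-1 -0.01 0.0069 0 0 0 0.12;-1 -0.01 0.0069 0 0 0 0.12;-1 -0.01 0.0069 0 0 0 0.12;-1 -0.01 0.0069 0 0 0 0.12;-1 -0.01 0.0069 0 0 0 0.06")

```text
clock: 12.33
eef_pos: [0.4547, 0.1745, 0.1693]
tool_rot: [1.0, 0.016, -0.0, 0.0]
ft_force: [0.6, 0.4, -4.1]
grip_width: 0.0057
grasp_force: 59.2
```

>>> send_rows(steps="-1 0 0 0 0 0 0;-1 0 0 0 0 0 0;-1 0 0 0 0 0 0;-1 0 0 0 0 0 0;-1 0 0 0 0 0 0")

```text
clock: 12.75
eef_pos: [0.4559, 0.1739, 0.1693]
tool_rot: [1.0, 0.013, 0.0, 0.0]
ft_force: [-0.7, -0.4, -2.9]
grip_width: 0.0058
grasp_force: 59.2
```

```bash
python3 - <<'E'
from h import *
np.set_printoptions(precision=4,suppress=True)
s=camera("scene");c=camera("top");np.save("s3.npy",s,allow_pickle=True);np.save("t3.npy",c,allow_pickle=True)
cv2.imwrite("pics/t3.png",np.hstack([cv2.resize(s["frame"][70:250,200:360,::-1],None,fx=2.5,fy=2.5),cv2.resize(c["frame"][120:300,180:340,::-1],None,fx=2.5,fy=2.5)]))
o=get_obs();print(o["eef_pos"],o["joint_pos"],o["ft_force"],o["ft_torque"],o["tool_rot"])
E
```

```text
[0.4557 0.1739 0.1692] [ 0.3647  0.2537 -0.1437  1.1735 -0.0001 -2.8036] [-0.2916 -0.3538 -4.2368] [-0.0164 -0.0681  0.011 ] [ 0.9999  0.0133 -0.      0.    ]
```

View pics/t3.png

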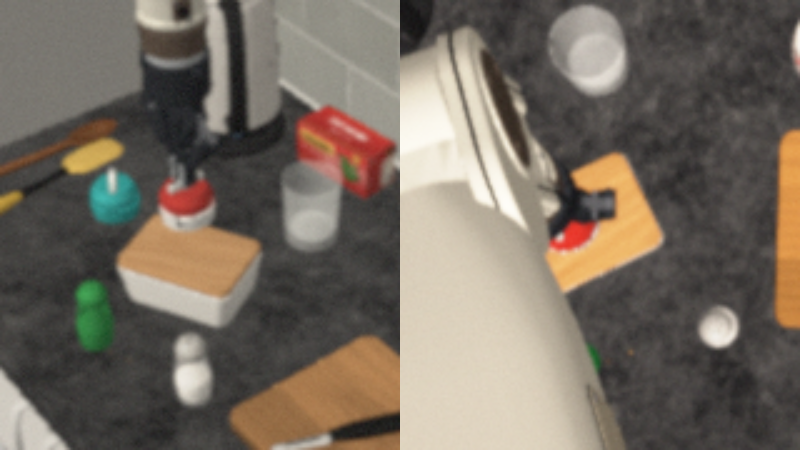

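The shaker stands upright on the worktop at (192,370) in the scene crop. The timer hangs level over the lid at (187,205). Next I lower it.

>>> send_rows(steps="-1 0 0.0008 -0.01 0 0 0;-1 0 0 -0.015 0 0 0;-1 0 0 -0.012 0 0 0;-1 0 0 -0.007 0 0 0;-1 0 0 -0.003 0 0 0")

```text
clock: 13.27
eef_pos: [0.4543, 0.1745, 0.1204]
tool_rot: [1.0, 0.014, -0.002, 0.001]
ft_force: [-1.2, -0.4, -4.9]
grip_width: 0.0059
grasp_force: 59.1
```

>>> send_rows(steps="-1 0 0 -0.002 0 0 0;-1 0 0 -0.001 0 0 0;-1 0 0 0 0 0 0;-1 0 0 0 0 0 0;-1 0 0 0 0 0 0")

```text
clock: 13.68
eef_pos: [0.4559, 0.1752, 0.1199]
tool_rot: [1.0, 0.014, 0.001, -0.0]
ft_force: [-0.3, 0.7, -4.1]
grip_width: 0.0055
grasp_force: 59.2
```

>>> send_rows(steps="-1 0 0 -0.001 0 0 0;-1 0 0 -0.001 0 0 0;-1 0 0 0 0 0 0;-1 0 0 0 0 0 0;-1 0 0 0 0 0 0")

```text
clock: 14.1
eef_pos: [0.4554, 0.175, 0.1173]
tool_rot: [1.0, 0.014, 0.0, -0.0]
ft_force: [-0.4, -0.5, -4.8]
grip_width: 0.0058
grasp_force: 59.2
```

>>> send_rows(steps="-1 0 0 -0.001 0 0 0;-1 0 0 -0.0005 0 0 0;-1 0 0 -0.0005 0 0 0;-1 0 0 0 0 0 0;-1 0 0 0 0 0 0")

```text
clock: 14.52
eef_pos: [0.4554, 0.175, 0.1155]
tool_rot: [1.0, 0.014, 0.0, -0.0]
ft_force: [-0.7, -0.4, -2.0]
grip_width: 0.0059
grasp_force: 59.5
```

```bash
python3 - <<'E'
from h import *
np.set_printoptions(precision=4,suppress=True)
o=get_obs();print(o["eef_pos"],o["ft_force"],o["ft_torque"])
E
```

```text
[0.4554 0.175  0.1155] [-0.7382 -0.3964 -1.982 ] [-0.0461  0.216   0.0569]
```

>>> send_rows(steps="-1 0 0 -0.0005 0 0 0;-1 0 0 -0.0005 0 0 0;-1 0 0 0 0 0 0;-1 0 0 0 0 0 0;-1 0 0 0 0 0 0")

```text
clock: 14.93
eef_pos: [0.4554, 0.175, 0.1154]
tool_rot: [1.0, 0.014, 0.0, -0.0]
ft_force: [-2.6, -1.1, 5.9]
grip_width: 0.0057
grasp_force: 60.4
```

>>> send_rows(steps="-1 0 0 0 0 0 -0.03;-1 0 0 0 0 0 -0.06;-1 0 0 0 0 0 -0.09;-1 0 0 0 0 0 -0.09;-1 0 0 0 0 0 -0.06")

```text
clock: 15.35
eef_pos: [0.4554, 0.175, 0.1154]
tool_rot: [0.988, -0.153, 0.0, -0.0]
ft_force: [-3.0, -1.2, 5.4]
grip_width: 0.0057
grasp_force: 60.4
```

```bash
cat > st.py <<'E'
from h import *
np.set_printoptions(precision=4,suppress=True)
o=get_obs();q=o["tool_rot"];from scipy.spatial.transform import Rotation as R
y=R.from_quat(q).as_matrix()[:,1];print(o["clock"],o["eef_pos"],o["ft_force"],"T",o["ft_torque"],"yaw",np.degrees(np.arctan2(y[1],y[0])),"j6",np.degrees(o["joint_pos"][5]),o["grip_width"])
E
python3 st.py
```

```text
15.35 [0.4554 0.175  0.1154] [-3.0377 -1.1969  5.4232] T [-0.3169  0.7509  0.0015] yaw -107.55367332024507 j6 -141.42167023834438 0.005742159618052577
```

>>> send_rows(steps="-1 0 0 0 0 0 -0.1;-1 0 0 0 0 0 -0.1;-1 0 0 0 0 0 -0.1;-1 0 0 0 0 0 -0.1;-1 0 0 0 0 0 -0.1")

```text
clock: 15.77
eef_pos: [0.4555, 0.1751, 0.1154]
tool_rot: [0.92, -0.393, 0.0, -0.0]
ft_force: [-2.7, -1.6, 5.4]
grip_width: 0.0058
grasp_force: 60.4
```

>>> send_rows(steps="-1 0 0 0 0 0 -0.1;-1 0 0 0 0 0 -0.1;-1 0 0 0 0 0 -0.1;-1 0 0 0 0 0 -0.1;-1 0 0 0 0 0 -0.1")

```text
clock: 16.18
eef_pos: [0.4555, 0.1751, 0.1154]
tool_rot: [0.794, -0.608, 0.0, -0.0]
ft_force: [-3.0, -1.9, 4.6]
grip_width: 0.0057
grasp_force: 60.4
```

```bash
python3 st.py; python3 - <<'E'
from h import *
s=camera("scene");a=np.load("s3.npy",allow_pickle=True).item()
np.save("s4.npy",s,allow_pickle=True)
o,d=ray(s,275,160);
E=np.array(s["extrinsics"]);p=E[:3,:3]@np.array([.4555,.175,.09])+E[:3,3];K=s["camera_matrix"];u=K[0,0]*p[0]/p[2]+K[0,2];v=K[1,1]*p[1]/p[2]+K[1,2];print(u,v)
u,v=int(u),int(v)
cr=lambda f:cv2.resize(f[v-28:v+22,u-25:u+25,::-1],None,fx=8,fy=8,interpolation=cv2.INTER_CUBIC)
cv2.imwrite("pics/t4.png",np.hstack([cr(s["frame"]),cv2.resize(a["frame"][120:170,250:300,::-1],None,fx=8,fy=8,interpolation=cv2.INTER_CUBIC)]))
E
```

```text
16.1833 [0.4555 0.1751 0.1154] [-2.9697 -1.8984  4.64  ] T [-0.2469  0.6684  0.068 ] yaw -164.90112743639037 j6 -84.07232352064622 0.005665810802337438
274.4210264063772 164.1081461529795
```

View pics/t4.png

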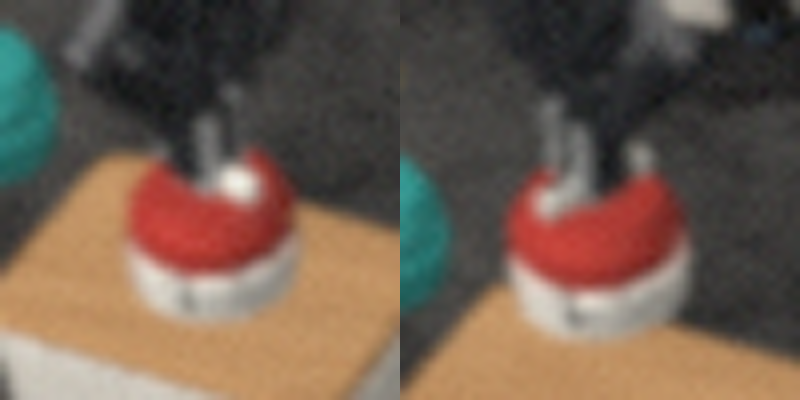

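In both crops the body's black mark is at the same place, about 36% of the way across (190,295) and (575,315). So the base holds still and only the dial turns. The mark puts the start at about 5.5 minutes, which leaves about 220° to wind.

>>> send_rows(steps="-1 0 0 0 0 0 -0.12;-1 0 0 0 0 0 -0.12;-1 0 0 0 0 0 -0.12;-1 0 0 0 0 0 -0.12;-1 0 0 0 0 0 -0.12")

```text
clock: 16.65
eef_pos: [0.4555, 0.1751, 0.1154]
tool_rot: [-0.578, 0.816, -0.0, 0.0]
ft_force: [-3.0, -0.8, 5.0]
grip_width: 0.0059
grasp_force: 60.4
```

>>> send_rows(steps="-1 0 0 0 0 0 -0.12;-1 0 0 0 0 0 -0.12;-1 0 0 0 0 0 -0.12;-1 0 0 0 0 0 -0.12;-1 0 0 0 0 0 -0.12")

```text
clock: 17.07
eef_pos: [0.4555, 0.1751, 0.1154]
tool_rot: [-0.311, 0.95, -0.0, 0.0]
ft_force: [-3.3, -1.1, 5.2]
grip_width: 0.0057
grasp_force: 60.4
```

>>> send_rows(steps="-1 0 0 0 0 0 -0.12;-1 0 0 0 0 0 -0.12;-1 0 0 0 0 0 -0.12;-1 0 0 0 0 0 -0.12;-1 0 0 0 0 0 -0.12")

```text
clock: 17.48
eef_pos: [0.4554, 0.175, 0.1154]
tool_rot: [-0.017, 1.0, 0.0, 0.0]
ft_force: [-3.9, -1.4, 5.6]
grip_width: 0.0056
grasp_force: 60.4
```

>>> send_rows(steps="-1 0 0 0 0 0 -0.12;-1 0 0 0 0 0 -0.12;-1 0 0 0 0 0 -0.12;-1 0 0 0 0 0 -0.12;-1 0 0 0 0 0 -0.12")

```text
clock: 17.9
eef_pos: [0.4554, 0.175, 0.1154]
tool_rot: [0.28, 0.96, 0.0, 0.0]
ft_force: [-2.9, -0.7, 6.3]
grip_width: 0.0059
grasp_force: 60.4
```

>>> send_rows(steps="-1 0 0 0 0 0 -0.12;-1 0 0 0 0 0 -0.12;-1 0 0 0 0 0 -0.12;-1 0 0 0 0 0 -0.12;-1 0 0 0 0 0 -0.12")

```text
clock: 18.32
eef_pos: [0.4554, 0.175, 0.1154]
tool_rot: [0.551, 0.835, 0.0, 0.0]
ft_force: [-3.6, -1.3, 5.6]
grip_width: 0.0055
grasp_force: 60.4
```

>>> send_rows(steps="-1 0 0 0 0 0 -0.12;-1 0 0 0 0 0 -0.12;-1 0 0 0 0 0 -0.06;-1 0 0 0 0 0 0;-1 0 0 0 0 0 0")

```text
clock: 18.73
eef_pos: [0.4554, 0.175, 0.1154]
tool_rot: [0.667, 0.745, 0.0, 0.0]
ft_force: [-4.4, -1.9, 5.5]
grip_width: 0.006
grasp_force: 60.4
```

```bash
python3 st.py
```

```text
18.7333 [0.4554 0.175  0.1154] [-4.4189 -1.9499  5.455 ] T [-0.3084  0.71    0.0041] yaw 6.290403552455925 j6 104.73198465877974 0.005975212848742192
```

>>> send_rows(steps="-1 0 0 0 0 0 -0.08;-1 0 0 0 0 0 -0.08;-1 0 0 0 0 0 -0.08;-1 0 0 0 0 0 -0.08;-1 0 0 0 0 0 -0.06")

```text
clock: 19.15
eef_pos: [0.4555, 0.175, 0.1154]
tool_rot: [0.797, 0.604, 0.0, 0.0]
ft_force: [-2.6, -1.4, 5.3]
grip_width: 0.0059
grasp_force: 60.4
```

```bash
python3 st.py
```

```text
19.15 [0.4555 0.175  0.1154] [-2.6357 -1.3946  5.3312] T [-0.3213  0.7485  0.0722] yaw -15.672585176905836 j6 126.69759173830546 0.005860850065508335
```

>>> send_rows(steps="-1 0 0 0 0 0 -0.02;-1 0 0 0 0 0 -0.02;-1 0 0 0 0 0 -0.02;-1 0 0 0 0 0 -0.02;-1 0 0 0 0 0 0")

```text
clock: 19.57
eef_pos: [0.4555, 0.175, 0.1154]
tool_rot: [0.82, 0.573, 0.0, 0.0]
ft_force: [-2.9, -1.2, 4.7]
grip_width: 0.0054
grasp_force: 60.4
```

```bash
python3 st.py
```

```text
19.5667 [0.4555 0.175  0.1154] [-2.9013 -1.1573  4.7074] T [-0.3598  0.7604 -0.0047] yaw -20.09128330072854 j6 131.11707683479042 0.005351405247273673
```

>>> send_rows(steps="-1 0 0 0 0 0 -0.02;-1 0 0 0 0 0 -0.02;-1 0 0 0 0 0 -0.02;-1 0 0 0 0 0 0;-1 0 0 0 0 0 0")

```text
clock: 19.98
eef_pos: [0.4556, 0.1752, 0.1154]
tool_rot: [0.836, 0.548, 0.001, -0.0]
ft_force: [-3.1, -1.5, 6.1]
grip_width: 0.0057
grasp_force: 60.5
```

```bash
python3 st.py
```

```text
19.9833 [0.4556 0.1752 0.1154] [-3.0869 -1.4656  6.145 ] T [-0.1838  0.7334  0.0126] yaw -23.485662564693104 j6 134.51723443649226 0.005677665127208059
```

>>> send_rows(steps="-1 0 0 0 0 0 -0.02;-1 0 0 0 0 0 -0.02;-1 0 0 0 0 0 0;-1 0 0 0 0 0 0;-1 0 0 0 0 0 0")

```text
clock: 20.4
eef_pos: [0.4558, 0.1755, 0.1154]
tool_rot: [0.847, 0.532, 0.001, -0.0]
ft_force: [-2.2, -0.1, 4.8]
grip_width: 0.006
grasp_force: 60.4
```

```bash
python3 st.py
```

```text
20.4 [0.4558 0.1755 0.1154] [-2.153  -0.0908  4.7952] T [-0.0762  0.6912  0.0796] yaw -25.76261588244558 j6 136.7985063118307 0.005972109481180197
```

>>> send_rows(steps="-1 0 0 0 0 0 -0.02;-1 0 0 0 0 0 -0.02;-1 0 0 0 0 0 0;-1 0 0 0 0 0 0;-1 0 0 0 0 0 0")

```text
clock: 20.82
eef_pos: [0.4561, 0.1756, 0.1154]
tool_rot: [0.857, 0.515, 0.001, -0.0]
ft_force: [-1.3, 0.9, 5.3]
grip_width: 0.0054
grasp_force: 60.4
```

```bash
python3 st.py
```

```text
20.8167 [0.4561 0.1756 0.1154] [-1.2763  0.9364  5.2878] T [-0.0215  0.43    0.0131] yaw -28.050762800410038 j6 139.08939987400595 0.005439905868866936
```

```bash
python3 - <<'E'
from h import *
print(get_obs()["tau"])
s=camera("scene");a=np.load("s4.npy",allow_pickle=True).item();np.save("s5.npy",s,allow_pickle=True)
cr=lambda f:cv2.resize(f[136:186,249:299,::-1],None,fx=8,fy=8,interpolation=cv2.INTER_CUBIC)
cv2.imwrite("pics/t5.png",np.hstack([cr(s["frame"]),cr(a["frame"])]))
for n,q in(("now",s),("before",a)):
    g=q["frame"].astype(float).mean(2);print(n);print(g[168:177,263:290].round().astype(int))
E
```

```text
[-4.29406073e-01 -3.51866126e+01  2.19777077e+01 -8.16670954e-01
 -2.41540270e-01  3.38296581e-02]
now
[[146 159 177 186 166 139 116  99  92  90  89  87  90  86  80  76  87  86
  114 129 136 139 136 139 140 145 146]
 [143 154 178 196 203 186 158 141 123 110 108 100 100  98 107 113 118 131
  151 156 148 133 136 141 145 149 149]
 [144 147 168 194 201 203 193 174 156 154 159 150 150 148 150 145 157 165
  160 153 141 136 141 143 142 143 150]
 [144 148 161 179 199 205 199 179 166 187 199 200 189 186 176 163 162 154
  145 141 141 145 140 145 146 146 146]
 [150 150 154 168 196 203 199 178 162 181 195 195 190 184 174 160 149 140
  138 137 143 145 141 144 144 145 147]
 [147 152 155 164 186 196 197 177 156 164 180 181 173 175 165 158 144 139
  141 137 140 141 138 144 142 144 143]
 [146 149 152 154 165 181 186 179 162 165 177 177 170 168 165 158 148 143
  141 142 139 140 140 142 139 143 140]
 [140 145 143 146 153 155 166 168 168 174 175 167 164 161 162 163 153 144
  151 144 145 143 142 143 143 142 143]
 [144 143 143 143 142 149 150 152 158 159 151 149 141 148 156 155 154 148
  145 146 146 144 1
[... 345 characters left out ...]
 138 144 143 148 146]
 [145 150 164 187 205 212 203 197 183 174 190 203 200 196 186 168 163 163
  156 145 138 139 139 144 149 140 146]
 [149 149 159 178 197 206 205 200 180 166 188 199 194 189 177 161 152 145
  142 139 139 142 141 143 144 143 145]
 [149 148 159 166 186 201 205 193 170 150 169 182 177 172 164 151 146 141
  139 138 139 143 140 143 147 144 143]
 [147 149 147 157 169 185 191 190 173 152 161 176 170 169 161 153 150 143
  144 143 144 143 140 142 141 142 139]
 [142 145 144 148 151 158 170 174 171 167 167 173 170 165 162 158 158 148
  141 144 144 144 142 143 140 141 141]
 [142 143 140 145 145 147 148 154 158 162 163 161 162 157 155 154 155 149
  148 148 146 142 146 146 142 143 143]]
```

View pics/t5.png

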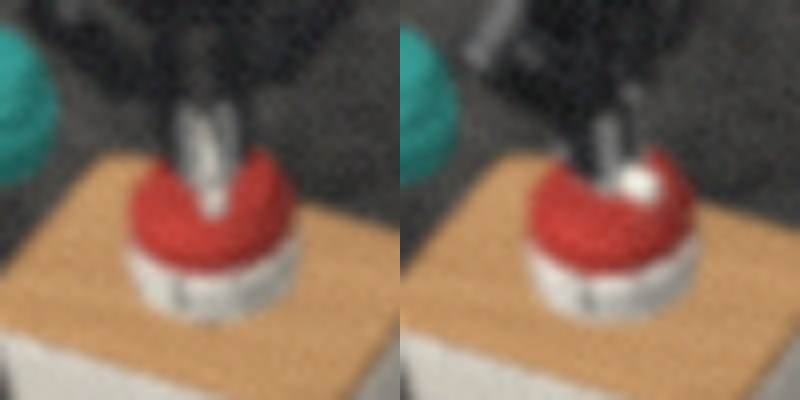

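The body mark moved about 0.8 px left (roughly 4–5°) during the last small steps, and the TCP began to shift. The dial is therefore hard against its stop and carrying the base round with it. Next I turn back 150°, from yaw −28° to +122°.

>>> send_rows(steps="-1 0 0 0 0 0 0.058;-1 0 0 0 0 0 0.12;-1 0 0 0 0 0 0.12;-1 0 0 0 0 0 0.12;-1 0 0 0 0 0 0.12")

```text
clock: 21.28
eef_pos: [0.4561, 0.1756, 0.1154]
tool_rot: [0.688, 0.726, 0.001, 0.0]
ft_force: [-2.7, 0.3, 5.0]
grip_width: 0.006
grasp_force: 60.4
```

>>> send_rows(steps="-1 0 0 0 0 0 0.12;-1 0 0 0 0 0 0.12;-1 0 0 0 0 0 0.12;-1 0 0 0 0 0 0.12;-1 0 0 0 0 0 0.12")

```text
clock: 21.7
eef_pos: [0.4561, 0.1756, 0.1154]
tool_rot: [0.442, 0.897, 0.001, 0.001]
ft_force: [-2.3, 0.6, 4.2]
grip_width: 0.0057
grasp_force: 60.4
```

>>> send_rows(steps="-1 0 0 0 0 0 0.12;-1 0 0 0 0 0 0.12;-1 0 0 0 0 0 0.12;-1 0 0 0 0 0 0.12;-1 0 0 0 0 0 0.12")

```text
clock: 22.12
eef_pos: [0.4561, 0.1756, 0.1154]
tool_rot: [0.158, 0.987, 0.001, 0.001]
ft_force: [-1.6, -0.5, 4.9]
grip_width: 0.0057
grasp_force: 60.4
```

>>> send_rows(steps="-1 0 0 0 0 0 0.12;-1 0 0 0 0 0 0.12;-1 0 0 0 0 0 0.12;-1 0 0 0 0 0 0.12;-1 0 0 0 0 0 0.12")

```text
clock: 22.53
eef_pos: [0.4561, 0.1756, 0.1154]
tool_rot: [-0.141, 0.99, 0.001, 0.001]
ft_force: [-1.7, 0.1, 5.3]
grip_width: 0.0057
grasp_force: 60.4
```

>>> send_rows(steps="-1 0 0 0 0 0 0.12;-1 0 0 0 0 0 0.1;-1 0 0 0 0 0 0.06;-1 0 0 0 0 0 0;-1 0 0 0 0 0 0")

```text
clock: 22.95
eef_pos: [0.4561, 0.1756, 0.1154]
tool_rot: [-0.275, 0.961, 0.0, 0.001]
ft_force: [-2.5, 0.7, 5.2]
grip_width: 0.0061
grasp_force: 60.4
```

```bash
python3 st.py; python3 - <<'E'
from h import *
s=camera("scene");np.save("s6.npy",s,allow_pickle=True)
print(s["frame"].astype(float).mean(2)[170:176,263:283].round().astype(int))
E
```

```text
22.95 [0.4561 0.1756 0.1154] [-2.5194  0.6816  5.2434] T [-0.0121  0.5043  0.0028] yaw 121.9504033133389 j6 -10.915159262100268 0.006123394270667817
[[145 148 172 194 199 204 188 173 150 151 155 153 151 152 147 144 149 159
  156 152]
 [145 149 160 183 196 202 195 182 168 185 194 193 194 182 174 160 155 150
  142 138]
 [149 145 150 172 197 206 199 176 161 180 193 191 186 184 175 162 147 139
  137 135]
 [149 151 156 162 184 198 195 178 153 164 182 179 175 172 164 155 143 140
  141 136]
 [149 149 148 155 170 180 185 178 161 166 176 176 174 172 163 161 149 140
  141 139]
 [141 144 142 146 149 156 170 169 166 170 169 169 165 161 166 162 151 145
  144 146]]
```

>>> send_rows(steps="-1 0 0 0.0005 0 0 0;-1 0 0 0 0 0 0;-0.7 0 0 0 0 0 0;-0.4 0 0 0 0 0 0;-0.4 0 0 0 0 0 0")

```text
clock: 23.42
eef_pos: [0.4555, 0.1749, 0.1146]
tool_rot: [-0.275, 0.961, -0.0, -0.0]
ft_force: [-0.2, 0.8, -0.0]
grip_width: 0.0252
grasp_force: 0.0
```

>>> send_rows(steps="-0.4 0 0 0 0 0 0;-0.4 0 0 0.01 0 0 0;-0.4 0 0 0.03 0 0 0;-0.4 0 0 0.04 0 0 0;-0.4 0 0 0.04 0 0 0")

```text
clock: 23.83
eef_pos: [0.4544, 0.1746, 0.236]
tool_rot: [-0.275, 0.961, -0.0, -0.001]
ft_force: [1.7, -0.5, -0.0]
grip_width: 0.0257
grasp_force: 0.0
```

>>> send_rows(steps="-0.4 0 0.04 0 0 0 0;-0.4 0 0.04 0 0 0 0;-0.4 0 0.04 0 0 0 0;-0.4 0 0.04 0 0 0 0;-0.4 0 0.04 0 0 0 0")

```text
clock: 24.25
eef_pos: [0.4553, 0.3767, 0.2359]
tool_rot: [-0.275, 0.961, 0.0, 0.001]
ft_force: [0.2, -0.9, -0.5]
grip_width: 0.0253
grasp_force: 0.0
```

```bash
python3 st.py; python3 - <<'E'
from h import *
s=camera("scene");c=camera("top");np.save("s7.npy",s,allow_pickle=True);np.save("t7.npy",c,allow_pickle=True)
cr=lambda f,v,u:cv2.resize(f[v-25:v+25,u-25:u+25,::-1],None,fx=8,fy=8,interpolation=cv2.INTER_CUBIC)
E=np.array(c["extrinsics"]);p=E[:3,:3]@np.array([.4555,.175,.1])+E[:3,3];K=c["camera_matrix"];u=int(K[0,0]*p[0]/p[2]+K[0,2]);v=int(K[1,1]*p[1]/p[2]+K[1,2]);print(u,v)
cv2.imwrite("pics/t7.png",np.hstack([cr(s["frame"],161,274),cr(c["frame"],v,u)]))
E
```

```text
24.25 [0.4553 0.3767 0.2359] [ 0.1537 -0.9059 -0.4641] T [-0.0163 -0.062  -0.0491] yaw 121.90223657748653 j6 7.712122854764643 0.025323335769114504
247 209
```

View pics/t7.png

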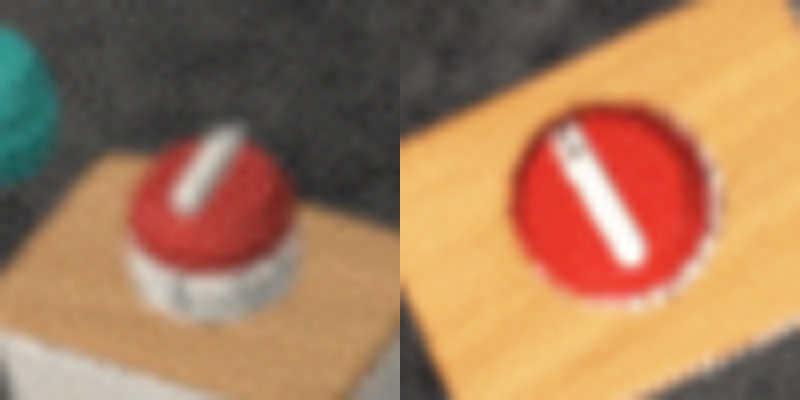

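```bash
python3 - <<'E'
from h import *
np.set_printoptions(precision=4,suppress=True)
s=np.load("s7.npy",allow_pickle=True).item();c=np.load("t7.npy",allow_pickle=True).item()
hsv=cv2.cvtColor(c["frame"],cv2.COLOR_RGB2HSV)
m=(((hsv[...,0]<6)|(hsv[...,0]>172))&(hsv[...,1]>180));t=np.zeros(m.shape,np.uint8);t[190:228,230:270]=m[190:228,230:270]
hull=cv2.convexHull(np.argwhere(t)[:,::-1].astype(np.int32));(a,b),r=cv2.minEnclosingCircle(hull);print("dial",onz(c,a,b,.104),r)
g=np.zeros(m.shape,np.uint8);cv2.circle(g,(round(a),round(b)),int(r-1),1,-1)
w=np.clip((170-hsv[...,1].astype(float))/120,0,1)*(g>0)*(hsv[...,2]>120);i=np.argwhere(w>.3);ww=w[w>.3]
P=np.array([onz(c,x,y,.123)for y,x in i]);mu=(P*ww[:,None]).sum(0)/ww.sum();D=(P-mu)[:,:2];e=np.linalg.svd(D*ww[:,None]**.5,full_matrices=False)[2][0]
print("bar",mu,np.degrees(np.arctan2(e[1],e[0]))%180,np.ptp(D@e))
q=(hsv[...,0]>8)&(hsv[...,0]<25)&(hsv[...,1]>70)&(hsv[...,2]>120);t=np.zeros(m.shape,np.uint8);t[170:250,205:300]=q[170:250,205:300]
k=cv2.findContours(t,cv2.RETR_EXTERNAL,cv2.CHAIN_APPROX_NONE)[0];k=max(k,key=cv2.contourArea)
Q=np.array([onz(c,*p,.066)for p in cv2.boxPoints(cv2.minAreaRect(k))]);print("lid",Q.mean(0),np.linalg.norm(Q-np.roll(Q,1,0),axis=1))
ctr=np.array([.4555,.175])
for n in("s4.npy","s5.npy","s7.npy"):
    f=np.load(n,allow_pickle=True).item();G=f["frame"].astype(float).mean(2)
    A=[]
    for v in(171,172,173,174):
        row=G[v,268:275];x0=268+np.argmin(row[1:-1])+1;y=G[v,x0-1:x0+2];dx=.5*(y[0]-y[2])/(y[0]-2*y[1]+y[2])
        o,d=ray(f,x0+dx,v);oo=o[:2]-ctr;dd=d[:2];B=oo@dd;AA=dd@dd;C=oo@oo-.033**2;tt=(-B-np.sqrt(B*B-AA*C))/AA
        h=o+tt*d;A.append((np.degrees(np.arctan2(h[1]-ctr[1],h[0]-ctr[0])),h[2]))
    print(n,np.array(A))
E
```

```text
dial [0.4567 0.1747 0.104 ] 11.772102355957031
bar [0.4554 0.1738 0.123 ] 31.63649548529324 0.044531767355668404
lid [0.4556 0.1747 0.066 ] [0.1085 0.153  0.1093 0.1516]
s4.npy [[-137.636     0.0909]
 [-137.967     0.087 ]
 [-137.7113    0.0831]
 [-137.138     0.0793]]
s5.npy [[-142.8768    0.0904]
 [-142.9377    0.0865]
 [-141.9668    0.0827]
 [-141.832     0.0788]]
s7.npy [[-142.4728    0.0904]
 [-142.8443    0.0865]
 [-141.7688    0.0827]
 [-140.0238    0.079 ]]
```

In the crop the timer sits centred on the lid, about (0.456, 0.174) against the lid centre (0.456, 0.175). The bar is at 31.6° and the gripper left it at 31.9°, so it did not slip: the dial stands 150° back from the stop, at 30 minutes.

```bash
python3 -c "
from workcell import *
print(job_done())"
```

```text
the job is handed in; nothing more can be done
None
```

The job is handed in: the salt shaker stands upright on the worktop, and the timer sits in the middle of the lid, wound to its stop and turned back 150° to 30 minutes; a rough camera reading of its mark gave about 31 minutes, but I trusted the angle turned back from the stop.

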